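Level the tilting plate in the vise by feel and stand the pipe plumb on it

TASK

The round plate of the tilting work positioner clamped in the vise is out of level. Feel lightly round its face with the shut fingertips to find the high side, press that side down until the plate is level, then stand the tall pipe nipple upright in the middle of the plate so that it stands plumb and free. Press no harder than you need, set the pipe down gently, do not push on the plate once the pipe is on it, and leave the other things on the bench where they are.

Things in the scene. Friction and masses are not known exactly. Their poses are not given: they have to be found in the camera images.
- positioner: fixed foot of the positioner: steel tang in the vise jaws, blue clamp collar. Origin: middle of the tang's lower edge; z up. The plate tilts about two axes through its middle, parallel to this x and y, up to 0.12 rad each, with stiff drag of 0.65 N m, and stays where left: 48 mm off its middle it yields to about 13 N and stands still under 9 N. It starts 1 to 4 degrees out; amount and direction vary
- plate_ref (a point): point on the plate's upright centre line, 118 mm above the foot's origin. The clamped column above the foot is set anywhere from 0 to 12 mm up: when level, the plate's top is 0 to 12 mm above this point (not measured). The point belongs to the foot and does not tilt. The plate: round, flat, light grey, 124 mm across, 10 mm thick, scribed rings 82 and 52 mm across, 22 mm above the tilting axes
- pipe_centre (a point): middle (half-way up) of the pipe nipple, a dark steel pipe 48 mm across and 108 mm long, standing on end on the bench right of the vise; z along the pipe; about 0.36 kg
- tape_roll: roll of thread seal tape, 49 mm across, 14 mm high, lying flat; origin under its middle; bystander
- tee: dark iron pipe tee, 66x61x49 mm; origin under its middle; bystander behind the vise
- reducer: dark bell reducer, 54 mm across, 38 mm high; origin under its middle; bystander
- carton: orange and white carton, 76x53x62 mm; origin under its middle; bystander
- pen: black marker pen, 122 mm long, 14 mm thick; origin under its middle; bystander

How it is judged (in metres and radians):
At the end, for the whole second after the job is handed in: the pipe stands still and upright on the plate, its axis within 15 mm of the plate's middle and plumb within 0.012 rad (about 1.3 mm over its length), which the plate must be level for (angle between pipe_centre's own z axis and vertical below 0.012 rad and horizontal distance between pipe_centre and plate_ref below 0.015 m and z of pipe_centre in the frame of plate_ref between 0.05 and 0.07 m and linear speed of pipe below 0.01 m/s); the robot touches nothing.
It fails at once if the positioner or its plate is pressed with over 25 N (contact force between any of the fingers, the arm and positioner above 25 N).
It fails at once if the pipe is set down hard or pushed onto the plate (over 20 N between them) (contact force between pipe and positioner above 20 N).
It fails at once if the plate is pushed while the pipe is on it (horizontal distance between pipe_centre and plate_ref below 0.06 m and contact force between any of the fingers, the arm and positioner above 2 N).
It fails at once if a bystander is shifted by over 30 mm (distance of any of tape_roll, tee, reducer, carton, pen from where it was at the start of the episode above 0.03 m).
It also fails if it takes over 72 s, if anything falls off the work surface, if the arm or the gripper's body presses on something with over 40 N, if the wrist force passes 120 N, or if a joint passes its speed limit or range.

ROBOT

A 6-joint arm with a two-finger parallel gripper is mounted at the origin on a cart in front of the work surface, level with it; the furniture and walls round the work are solid. World frame = base frame: x ahead of the robot, y to its left, z up, the work surface at z = 0. Lengths are in mm, angles in degrees, forces in N, time in s.
With the tool pointing down it reaches from about 275 to 750 mm from the base axis. Payload 10.2 kg.
Tool frame: the origin (TCP) lies at the very end of the fingers, on their centre line; the grasp point (between the pads) lies 19 mm behind it; z points along the fingers, y is the line along which they close (so a half turn about z gives the same grasp; the last joint's range is limited). The gripper opens to 88 mm and grips with 3 to 60 N. Pads are 18 mm wide; open, the fingers measure 123 mm over their backs; the gripper's body (75 mm by 187 mm) begins 45 mm behind the grasp point.
Start: joints at [53.95, 17.928, 85.812, -0, 76.261, -12.8], TCP at [207.259, 482.364, 238.72] pointing down, gripper open.
Joint ranges: [-168.41, 168.41], [-55.51, 124.54], [10.69, 146.95], [-70.63, 250.63], [1, 178], [-165.06, 165.06]. Speed limits (degrees/s): [136.94, 136.94, 172.46, 180, 180, 180].

INTERFACE

Orientations are given as [roll, pitch, yaw] about the fixed x, y, z axes, in that order (R = Rz(yaw) Ry(pitch) Rx(roll)).
In Python, from bench import ctrl gives the robot as it stands.
- The arm moves only by the shell command python3 -m pendant 'ROWS'. ROWS is JSON, one flat list of numbers, 7 for each row, row after row: the shift along the tool's x, y, z in mm, then the turn, a rotation vector about the tool's x, y, z in degrees, then the opening, from 0 (shut) to 1 (fully open). In form: [tx, ty, tz, ax, ay, az, jaw, tx, ty, tz, ax, ay, az, jaw, ...]. A call has 1 to 10 rows; each row is the pose to reach, as a shift and turn from the pose commanded when the call began, along the tool's axes at that moment; what a row does not reach only later rows make up. A row lasts 1/8 s, in which the tool goes at most 62.5 mm and 10.7 degrees, less where a joint would pass 70% of its speed; a pose out of reach is approached as far as the arm can. A call with a gripper value outside its range is refused whole. The fingers move at their own pace and stop on an object; the grip force is fixed at half the most. Time passes only in rows, so rows that repeat a pose let the fingers close. It gives the time, the measured TCP pose, the force, the opening and the grip force at its end, in the units of the state.
- ctrl.observe(): the state, without advancing time (a new reading comes with each control period).
- ctrl.capture(name): name is "scene" or "side" or "wrist"; returns a dict with "color" (384x512x3 uint8, blue, green, red), "depth" (384x512 float32, mm along the optical axis (not along the pixel's ray), 0 where there is no reading), "fx", "fy", "cx", "cy" (pixels), "extrinsics" (4x4, takes a point from camera to world coordinates). Camera axes: x right, y up, looking along -z (the intrinsics and any distortion apply to the point x, -y, -z); pixel columns grow to the right and rows downward; lengths in mm; the calibration is good to about 2 mm. The wrist camera is an equidistant fisheye: a pixel r from the principal point sees the ray r / f radians off the axis. A picture is of the moment at which its call begins.
- ctrl.finish_job(): hands the job in; it is judged then, once.
The state is a dict: "time": time; "qpos": joint angles; "dq": joint speeds; "joint_efforts": joint torques, N m; "ee_pos": TCP position; "tool_rot": TCP orientation; "ft_force": force on the tool from outside, world axes, zero at the start; "moment": the same for the moment, N m; "grip_width": finger opening in mm; "grip_force": force on a finger pad.
Only numpy, scipy, OpenCV 4.12 (cv2) and the standard library are available. Lean on these libraries where they do the work, as an engineer would, in place of code of your own. Each camera call takes 0.05 s, during which the arm holds its last target. There are 200 camera calls.

## Working session

There is one attempt and no reset: what is moved stays moved. The work goes in short steps, Python scripts to look and compute and a shell command to move; the robot and the scene stay as the last step left them, time stands still between calls to the robot, and variables do not carry over. Pictures are saved under pics/ and viewed, at most 10 in all, crops included, and the job is handed in when it is done.

```bash
mkdir -p pics
cat > h.py <<'E'
import numpy as np, cv2
from bench import ctrl
from scipy.spatial.transform import Rotation as R
def pts(c):
    d=c["depth"]; v,u=np.mgrid[0:d.shape[0],0:d.shape[1]]
    x=(u-c["cx"])/c["fx"]; y=(v-c["cy"])/c["fy"]
    P=np.stack([x*d,-y*d,-d],-1); E=np.array(c["extrinsics"])
    return P@E[:3,:3].T+E[:3,3]
E
python3 - <<'E'
from h import *
s=ctrl.observe(); print({k:s[k] for k in("time","ee_pos","tool_rot","ft_force","grip_width")})
for n in("scene","side"):
    c=ctrl.capture(n); cv2.imwrite(f"pics/{n}0.png",c["color"]); np.save(n+"0.npy",pts(c)); print(n,np.array(c["extrinsics"])[:3,3])
E
```

```text
{'time': 0.0, 'ee_pos': array([207.12798594, 482.16183387, 238.1663824 ]), 'tool_rot': array([-1.79929998e+02, -1.53783721e-02,  1.56750568e+02]), 'ft_force': array([ 0.46754522, -0.65277498,  0.73109713]), 'grip_width': 87.99598614335966}
scene [ -50.31233171 -470.22124901 1024.26655089]
side [ 425.55430754  737.22072574 1117.44622709]
```

View pics/scene0.png

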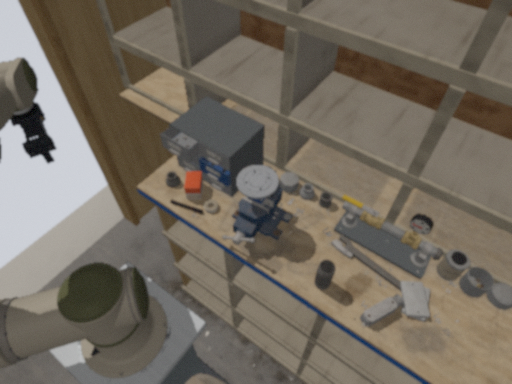

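View pics/side0.png

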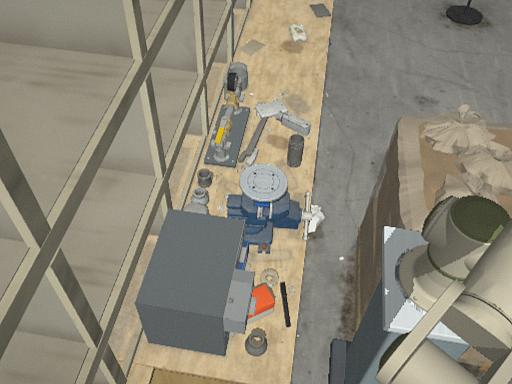

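The scene view shows the plate at about (258,182) and the pipe at (325,274). In the side view the plate is at (263,184) and the pipe at (295,150). Next I fit both from depth.

Run:
```python
from h import *
for n,(pu,pv),(qu,qv) in(("scene",(258,182),(325,274)),("side",(263,184),(295,150))):
    P=np.load(n+"0.npy"); print(n,"plate px",P[pv,pu],"pipe px",P[qv-8,qu])
    c0=P[pv,pu]; w=P[pv-35:pv+35,pu-35:pu+35].reshape(-1,3)
    m=(np.hypot(*(w-c0)[:,:2].T)<75)&(abs(w[:,2]-c0[2])<12); q=w[m]
    for _ in range(6):
        A=np.c_[q[:,:2]-q[:,:2].mean(0),np.ones(len(q))]; k=np.linalg.lstsq(A,q[:,2],rcond=None)[0]
        r=q[:,2]-A@k; mu=q[:,:2].mean(0); q=q[abs(r)<max(2*r.std(),1.2)]
    (cx,cy),rad=cv2.minEnclosingCircle(q[:,:2].astype(np.float32))
    print(len(q),"mean",mu,"circ",cx,cy,rad,"z",k[2],"slope deg",np.degrees(k[:2]),"res",r.std())
    p0=P[qv,qu]; w=P[qv-30:qv+30,qu-25:qu+25].reshape(-1,3)
    m=(np.hypot(*(w-p0)[:,:2].T)<60)&(w[:,2]>15)&(w[:,2]<130); q=w[m]
    t=q[q[:,2]>q[:,2].max()-5]; print("pipe n",len(q),"zmax",q[:,2].max(),"top circ",cv2.minEnclosingCircle(t[:,:2].astype(np.float32)),len(t))
    from scipy.optimize import least_squares
    s=q[(q[:,2]<100)]
    f=least_squares(lambda a:np.hypot(s[:,0]-a[0],s[:,1]-a[1])-24,p0[:2],loss="soft_l1"); print("cyl",f.x,np.abs(f.fun).mean())
    w=P.reshape(-1,3); 
    m=(np.hypot(*(w-p0)[:,:2].T)<140)&(w[:,2]>20)&(np.hypot(*(w[:,:2]-f.x).T)>35); 
    print("near pipe: n",m.sum(), w[m].min(0) if m.any() else'', w[m].max(0) if m.any() else '')
```

```text
scene plate px [502.57184944 -83.07913301 210.01007758] pipe px [ 458.84385718 -353.62336623   67.69364878]
936 mean [504.81791401 -79.08888386] circ 506.22625732421875 -77.15910339355469 62.45698547363281 z 211.5053271904265 slope deg [ 1.59260774 -0.80068132] res 1.131415909091049
pipe n 451 zmax 110.89257320138813 top circ ((440.508544921875, -363.43487548828125), 23.08803939819336) 51
cyl [ 440.76733778 -363.38592601] 1.8222143659757748
near pipe: n 32 [ 406.97613904 -509.08478122   23.52723049] [ 432.73325292 -501.16735812   40.66992119]
side plate px [504.14479815 -63.44103738 211.72294556] pipe px [ 442.58685156 -380.09145825   74.01700854]
1225 mean [505.86133208 -72.93205578] circ 507.3164367675781 -73.92670440673828 63.081787109375 z 212.09445029526566 slope deg [ 1.29423997 -0.81117687] res 1.376858314426537
pipe n 434 zmax 114.0228215925813 top circ ((439.2900695800781, -356.6434326171875), 23.07352066040039) 10
cyl [ 439.49616064 -362.0362547 ] 2.080614083258006
near pipe: n 1 [ 572.79041277 -359.9730895    20.3347907 ] [ 572.79041277 -359.9730895    20.3347907 ]
```

```bash
cat >> h.py <<'E'
def row(x,y,z,yaw=90):
    s=ctrl.observe(); r=R.from_euler("xyz",s["tool_rot"],degrees=True)
    t=r.inv().apply(np.array([x,y,z])-s["ee_pos"]); w=(r.inv()*R.from_euler("xyz",[180,0,yaw],degrees=True)).as_rotvec(degrees=True)
    print("row",t.round(1),w.round(2))
E
python3 - <<'E'
from h import *
row(506,-75,300)
w=np.vstack([np.load(n+"0.npy").reshape(-1,3) for n in("scene","side")])
m=(w[:,0]>150)&(w[:,0]<900)&(w[:,1]>-450)&(w[:,1]<500)&(w[:,2]>150)
q=w[m]; H={}
for x,y,z in q:
    k=(int(x//75)*75,int(y//100)*100); H.setdefault(k,[]).append(z)
for k in sorted(H): 
    if len(H[k])>8: print(k,np.percentile(H[k],[2,98]).round(),end='; ')
# vise top yaw: hand-of-points between z 90..175 near plate
m=(np.hypot(w[:,0]-506,w[:,1]+75)<170)&(w[:,2]>60)&(w[:,2]<170)
for z0 in range(60,170,15):
    q=w[m&(w[:,2]>z0)&(w[:,2]<z0+15)]
    if len(q)>15: print(z0,len(q),q.min(0).round(),q.max(0).round(),cv2.minAreaRect(q[:,:2].astype(np.float32)))
E
```

```text
row [-494.5 -394.   -61.5] [-7.000e-02  2.000e-02  6.675e+01]
(150, 300) [327. 568.]; (150, 400) [277. 557.]; (225, 400) [397. 541.]; (375, -100) [202. 212.]; (450, -200) [205. 215.]; (450, -100) [205. 215.]; (450, 100) [152. 200.]; (450, 200) [151. 204.]; (450, 300) [151. 198.]; (525, -200) [209. 216.]; (525, -100) [207. 216.]; (525, 0) [154. 209.]; (525, 100) [155. 209.]; (525, 200) [202. 209.]; (525, 300) [152. 208.]; (600, 0) [156. 209.]; (600, 100) [202. 209.]; (600, 200) [202. 209.]; (600, 300) [152. 208.]; (675, -500) [174. 729.]; (675, -400) [223. 590.]; (675, -300) [224. 590.]; (675, -200) [224. 590.]; (675, -100) [174. 678.]; (675, 0) [170. 692.]; (675, 100) [203. 590.]; (675, 200) [203. 590.]; (675, 300) [162. 590.]; (675, 400) [180. 746.]; (750, -500) [256. 590.]; (750, -400) [255. 590.]; (750, -300) [255. 590.]; (750, -200) [255. 591.]; (750, -100) [255. 692.]; (750, 0) [256. 695.]; (750, 100) [255. 591.]; (750, 200) [255. 590.]; (750, 300) [255. 590.]; (750, 400) [254. 665.]; (825, -500) [256. 590.]; (825, -400) [255. 590.]; (825, -300) [255. 590.]; (825, -200) [255. 59
[... 616 characters left out ...]
 [619.  94. 120.] ((523.0010986328125, -64.90792846679688), (295.9755554199219, 170.56719970703125), 58.960296630859375)
120 1250 [ 432. -136.  120.] [620.  94. 135.] ((535.422607421875, -38.60066223144531), (238.96676635742188, 158.47239685058594), 60.03786849975586)
135 315 [ 434. -130.  135.] [616.  93. 150.] ((523.3264770507812, -30.846633911132812), (229.93829345703125, 126.03311920166016), 62.81623840332031)
150 95 [ 496. -120.  150.] [620.  92. 165.] ((531.1685791015625, -12.986968994140625), (195.31088256835938, 95.1395034790039), 61.25283432006836)
165 36 [531.  49. 165.] [616.  91. 170.] ((565.961181640625, 54.863525390625), (35.16706466674805, 93.90682220458984), 64.5970687866211)
```

```bash
python3 -m pendant '[-494,-394,-62,0,0,66.75,0, -494,-394,-62,0,0,66.75,0, -494,-394,-62,0,0,66.75,0, -494,-394,-62,0,0,66.75,0, -494,-394,-62,0,0,66.75,0, -494,-394,-62,0,0,66.75,0, -494,-394,-62,0,0,66.75,0, -494,-394,-62,0,0,66.75,0, -494,-394,-62,0,0,66.75,0, -494,-394,-62,0,0,66.75,0]'; python3 -c "
from h import *
row(555,-75,225)"
```

```text
time: 1.35
ee_pos: [501.5, -68.0, 299.8]
tool_rot: [-180.0, -0.0, 90.0]
ft_force: [0.2, 1.7, 0.4]
grip_width: 0.5
grip_force: 0.0
row [-7.  53.5 74.8] [-0.01 -0.01 -0.02]
```

```bash
python3 -m pendant '[-7,53,60,0,0,0,0, -7,53,80,0,0,0,0, -7,53,82,0,0,0,0, -7,53,83,0,0,0,0, -7,53,83.5,0,0,0,0, -7,53,83.5,0,0,0,0]'; python3 -m pendant '[0,0,0.5,0,0,0,0, 0,0,1,0,0,0,0, 0,0,1,0,0,0,0]';python3 -m pendant '[0,0,0.5,0,0,0,0, 0,0,1,0,0,0,0, 0,0,1,0,0,0,0]'
```

```text
time: 2.1
ee_pos: [553.9, -72.9, 217.3]
tool_rot: [179.9, 0.0, 90.0]
ft_force: [0.1, -0.3, 0.6]
grip_width: 0.2
grip_force: 0.0
time: 2.48
ee_pos: [553.9, -73.0, 215.2]
tool_rot: [-180.0, 0.0, 90.0]
ft_force: [0.8, 0.4, 0.2]
grip_width: 0.4
grip_force: 0.0
time: 2.85
ee_pos: [553.9, -72.9, 214.2]
tool_rot: [-180.0, -0.0, 90.0]
ft_force: [-0.4, -0.7, -0.4]
grip_width: 0.4
grip_force: 0.0
```

```bash
for i in 1; do python3 -m pendant '[0,0,0.5,0,0,0,0, 0,0,0.5,0,0,0,0]';python3 -m pendant '[0,0,0.5,0,0,0,0, 0,0,0.5,0,0,0,0]';done | grep -E "ee_pos|ft"
```

```text
ee_pos: [553.9, -72.9, 213.7]
ft_force: [-0.1, -0.7, 0.2]
ee_pos: [554.0, -72.9, 213.3]
ft_force: [0.4, 0.5, -0.1]
```

```bash
(python3 -m pendant '[0,0,0.5,0,0,0,0, 0,0,0.5,0,0,0,0]') | grep -E "ee_pos|ft"
```

```text
ee_pos: [554.0, -73.0, 213.0]
ft_force: [-0.1, -1.0, 1.8]
```

```bash
(python3 -m pendant '[0,0,0.4,0,0,0,0, 0,0,0.4,0,0,0,0]') | grep -E "ee_pos|ft"
```

```text
ee_pos: [554.1, -73.0, 212.8]
ft_force: [-0.5, 0.5, 4.7]
```

```bash
(python3 -m pendant '[0,0,-5,0,0,0,0, -3,-50,-5,0,0,0,0, -3,-96,-5,0,0,0,0, -3,-96,-3,0,0,0,0, -3,-96,-1,0,0,0,0, -3,-96,0,0,0,0,0, -3,-96,0.5,0,0,0,0, -3,-96,0.5,0,0,0,0]'; python3 -m pendant '[0,0,0.5,0,0,0,0, 0,0,0.5,0,0,0,0]'; python3 -m pendant '[0,0,0.5,0,0,0,0, 0,0,0.5,0,0,0,0]') | grep -E "ee_pos|ft"
```

```text
ee_pos: [458.2, -75.9, 211.7]
ft_force: [0.0, 0.2, 0.8]
ee_pos: [458.0, -75.9, 211.3]
ft_force: [-1.0, -0.5, 0.4]
ee_pos: [458.0, -76.0, 210.9]
ft_force: [0.4, 0.6, 0.7]
```

```bash
(python3 -m pendant '[0,0,0.5,0,0,0,0, 0,0,0.5,0,0,0,0]') | grep -E "ee_pos|ft"
```

```text
ee_pos: [458.0, -76.0, 210.6]
ft_force: [-0.9, 0.9, 3.3]
```

```bash
(python3 -m pendant '[0,0,-7,0,0,0,0, 24,24,-7,0,0,0,0, 48,48,-7,0,0,0,0, 48,48,-4,0,0,0,0, 48,48,-2,0,0,0,0, 48,48,-1,0,0,0,0, 48,48,-1,0,0,0,0]'; python3 -m pendant '[0,0,0.5,0,0,0,0, 0,0,0.5,0,0,0,0]') | grep -E "ee_pos|ft"
```

```text
ee_pos: [505.7, -28.4, 211.5]
ft_force: [0.1, 0.3, -0.6]
ee_pos: [505.9, -28.3, 211.2]
ft_force: [-1.4, -1.1, 3.1]
```

```bash
(python3 -m pendant '[0,0,0.4,0,0,0,0, 0,0,0.4,0,0,0,0]') | grep -E "ee_pos|ft"
```

```text
ee_pos: [506.0, -28.2, 211.0]
ft_force: [-2.0, -1.7, 5.2]
```

```bash
(python3 -m pendant '[0,0,0.4,0,0,0,0, 0,0,0.4,0,0,0,0]') | grep -E "ee_pos|ft"
```

```text
ee_pos: [506.1, -28.2, 210.8]
ft_force: [-1.7, -1.3, 7.3]
```

```bash
(python3 -m pendant '[0,0,-7,0,0,0,0, -50,0,-7,0,0,0,0, -96,0,-7,0,0,0,0, -96,0,-5,0,0,0,0, -96,0,-3,0,0,0,0, -96,0,-2.5,0,0,0,0, -96,0,-2.5,0,0,0,0]'; python3 -m pendant '[0,0,0.5,0,0,0,0, 0,0,0.5,0,0,0,0]') | grep -E "ee_pos|ft"
```

```text
ee_pos: [506.0, -123.1, 212.6]
ft_force: [-0.9, -0.5, 0.6]
ee_pos: [506.1, -123.5, 212.3]
ft_force: [0.2, 2.6, 3.0]
```

```bash
(python3 -m pendant '[0,0,0.4,0,0,0,0, 0,0,0.4,0,0,0,0]') | grep -E "ee_pos|ft"
```

```text
ee_pos: [506.1, -123.6, 212.1]
ft_force: [-1.0, 3.9, 7.1]
```

```bash
(python3 -m pendant '[0,0,0.4,0,0,0,0, 0,0,0.4,0,0,0,0]') | grep -E "ee_pos|ft"
```

```text
ee_pos: [506.2, -123.7, 211.9]
ft_force: [-0.8, 3.8, 7.3]
```

```bash
(python3 -m pendant '[0,0,-7,0,0,0,0, 26.5,43,-7,0,0,0,0, 26.5,43,-4,0,0,0,0, 26.5,43,-2,0,0,0,0, 26.5,43,-1,0,0,0,0, 26.5,43,-1,0,0,0,0]'; python3 -m pendant '[0,0,0.5,0,0,0,0, 0,0,0.5,0,0,0,0]'; python3 -m pendant '[0,0,0.5,0,0,0,0, 0,0,0.5,0,0,0,0]'; python3 -m pendant '[0,0,0.5,0,0,0,0, 0,0,0.5,0,0,0,0]') | grep -E "ee_pos|ft"
```

```text
ee_pos: [548.8, -97.8, 212.9]
ft_force: [-0.1, 2.6, 4.9]
ee_pos: [548.9, -97.7, 212.7]
ft_force: [0.2, 2.5, 7.3]
ee_pos: [549.0, -97.7, 212.5]
ft_force: [-0.7, 2.6, 10.7]
ee_pos: [549.0, -97.8, 212.3]
ft_force: [-0.8, 2.3, 10.5]
```

```bash
(python3 -m pendant '[0,0,0.5,0,0,0,0, 0,0,0.5,0,0,0,0]'; python3 -m pendant '[0,0,0.5,0,0,0,0, 0,0,0.5,0,0,0,0]') | grep -E "ee_pos|ft"
```

```text
ee_pos: [549.1, -97.8, 212.1]
ft_force: [-1.7, 2.6, 12.8]
ee_pos: [549.3, -97.8, 211.9]
ft_force: [-1.7, 3.0, 14.0]
```

```bash
(python3 -m pendant '[0,0,0.4,0,0,0,0, 0,0,0.4,0,0,0,0]'; python3 -m pendant '[0,0,0.4,0,0,0,0, 0,0,0.4,0,0,0,0]') | grep -E "ee_pos|ft"
```

```text
ee_pos: [549.3, -97.9, 211.6]
ft_force: [-2.2, 2.1, 15.1]
ee_pos: [549.4, -97.9, 211.4]
ft_force: [-1.0, 2.4, 16.7]
```

```bash
(python3 -m pendant '[0,0,0.4,0,0,0,0, 0,0,0.4,0,0,0,0]') | grep -E "ee_pos|ft"
```

```text
ee_pos: [549.6, -97.9, 211.2]
ft_force: [-1.0, 3.2, 17.6]
```

```bash
(python3 -m pendant '[0,0,0,0,0,0,0, 0,0,0,0,0,0,0, 0,0,0,0,0,0,0, 0,0,0,0,0,0,0]'; python3 -m pendant '[0,0,-2,0,0,0,0, 0,0,-2,0,0,0,0, 0,0,-2,0,0,0,0]';python3 -m pendant '[0,0,-0.8,0,0,0,0, 0,0,-0.8,0,0,0,0]') | grep -E "ee_pos|ft"
```

```text
ee_pos: [549.6, -97.9, 211.2]
ft_force: [-0.9, 3.1, 17.7]
ee_pos: [549.3, -97.8, 211.7]
ft_force: [1.9, 1.8, 7.9]
ee_pos: [549.2, -97.8, 211.9]
ft_force: [2.4, 1.2, 4.8]
```

```bash
(python3 -m pendant '[0,0,-4,0,0,0,0, 25,5,-4,0,0,0,0, 25,5,-2,0,0,0,0, 25,5,-1,0,0,0,0, 25,5,-0.5,0,0,0,0, 25,5,-0.5,0,0,0,0]'; python3 -m pendant '[0,0,0.5,0,0,0,0, 0,0,0.5,0,0,0,0]') | grep -E "ee_pos|ft"
```

```text
ee_pos: [553.8, -72.9, 211.9]
ft_force: [-0.9, 0.1, 1.0]
ee_pos: [553.9, -72.7, 211.6]
ft_force: [-1.5, -1.6, 4.1]
```

```bash
(python3 -m pendant '[0,0,0,0,0,0,0]'; python3 -m pendant '[0,0,-4,0,0,0,0, -51,-48,-4,0,0,0,0, -51,-48,-2,0,0,0,0, -51,-48,-1,0,0,0,0,  -51,-48,-0.5,0,0,0,0, -51,-48,-0.5,0,0,0,0]'; python3 -m pendant '[0,0,0.5,0,0,0,0, 0,0,0.5,0,0,0,0]') | grep -E "ee_pos|ft"
```

```text
ee_pos: [553.9, -72.7, 211.6]
ft_force: [-1.5, -1.2, 4.8]
ee_pos: [506.5, -123.2, 212.3]
ft_force: [-2.5, -4.0, 4.5]
ee_pos: [506.5, -123.3, 212.1]
ft_force: [-1.8, -2.0, 7.0]
```

```bash
(python3 -m pendant '[0,0,0.5,0,0,0,0, 0,0,1,0,0,0,0, 0,0,1,0,0,0,0]'; python3 -m pendant '[0,0,0.4,0,0,0,0, 0,0,0.4,0,0,0,0]';python3 -m pendant '[0,0,0.4,0,0,0,0, 0,0,0.4,0,0,0,0]') | grep -E "ee_pos|ft"
```

```text
ee_pos: [506.6, -123.4, 211.8]
ft_force: [-4.0, -1.8, 12.4]
ee_pos: [506.7, -123.5, 211.7]
ft_force: [-4.6, -1.8, 13.6]
ee_pos: [506.7, -123.5, 211.4]
ft_force: [-5.6, -3.1, 15.9]
```

```bash
(python3 -m pendant '[0,0,0.4,0,0,0,0, 0,0,0.4,0,0,0,0]';python3 -m pendant '[0,0,0.4,0,0,0,0, 0,0,0.4,0,0,0,0]') | grep -E "ee_pos|ft"
```

```text
ee_pos: [506.8, -123.7, 211.2]
ft_force: [-5.4, -3.0, 16.4]
ee_pos: [506.8, -123.8, 210.9]
ft_force: [-6.1, -3.6, 16.9]
```

Release and re-measure here, then on the opposite side and along x.

```bash
(python3 -m pendant '[0,0,-2.4,0,0,0,0, 0,0,-2.4,0,0,0,0, 0,0,-2.4,0,0,0,0]'; python3 -m pendant '[0,0,-6,0,0,0,0, 0,0,-6,0,0,0,0, 50,0,-6,0,0,0,0, 96,0,-6,0,0,0,0, 96,0,-3,0,0,0,0, 96,0,-1.5,0,0,0,0, 96,0,-0.5,0,0,0,0, 96,0,-0.5,0,0,0,0]'; python3 -m pendant '[0,0,0.4,0,0,0,0, 0,0,0.4,0,0,0,0]') | grep -E "ee_pos|ft"
```

```text
ee_pos: [506.5, -123.0, 211.4]
ft_force: [-0.1, 0.9, 5.9]
ee_pos: [506.0, -28.2, 211.7]
ft_force: [-0.2, -0.9, 1.6]
ee_pos: [506.0, -28.1, 211.5]
ft_force: [-1.4, -3.3, 3.9]
```

```bash
(python3 -m pendant '[0,0,-6,0,0,0,0, -24,-24,-6,0,0,0,0, -48,-48,-6,0,0,0,0, -48,-48,-3,0,0,0,0, -48,-48,-1,0,0,0,0, -48,-48,-0.3,0,0,0,0, -48,-48,-0.3,0,0,0,0]'; python3 -m pendant '[0,0,0.4,0,0,0,0, 0,0,0.4,0,0,0,0]') | grep -E "ee_pos|ft"
```

```text
ee_pos: [458.3, -75.0, 211.6]
ft_force: [-1.0, 0.1, 2.4]
ee_pos: [458.2, -75.1, 211.5]
ft_force: [-0.7, 2.9, 5.1]
```

```bash
(python3 -m pendant '[0,0,0.3,0,0,0,0, 0,0,0.3,0,0,0,0]') | grep -E "ee_pos|ft"
```

```text
ee_pos: [458.2, -75.2, 211.4]
ft_force: [-1.3, 3.2, 7.0]
```

```bash
python3 -m pendant '[0,0,-40,0,0,0,0, -60,-4,-40,0,0,0,1, -120,-8,-40,0,0,0,1, -180,-12,-20,0,0,0,1, -240,-15,20,0,0,0,1, -288,-17.5,60,0,0,0,1, -288,-17.5,60,0,0,0,1, -288,-17.5,60,0,0,0,1, -288,-17.5,60,0,0,0,1]'
python3 - <<'E'
from h import *
row(440.5,-363,63)
c=ctrl.capture("wrist"); cv2.imwrite("pics/w1.png",c["color"])
E
```

```text
time: 20.35
ee_pos: [441.1, -362.7, 152.2]
tool_rot: [179.9, 0.1, 90.1]
ft_force: [0.4, 0.1, 0.4]
grip_width: 78.5
grip_force: 0.0
row [-0.2 -0.7 89.2] [0.07 0.08 0.08]
```

View pics/w1.png

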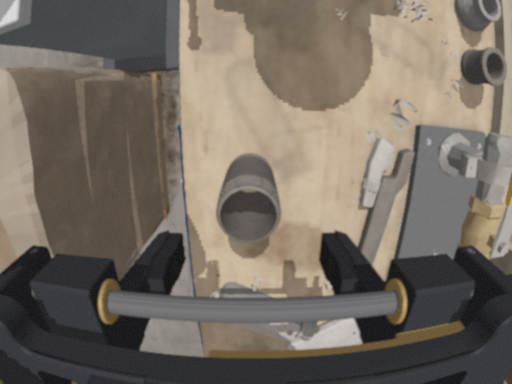

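The wrist view shows the pipe mouth at (249,214), centred between the fingertips at about (165,250) and (345,250). I can go down over it.

```bash
python3 -m pendant '[0,-0.5,25,0,0,0,1, 0,-0.5,50,0,0,0,1, 0,-0.5,75,0,0,0,1, 0,-0.5,86,0,0,0,1, 0,-0.5,89,0,0,0,1, 0,-0.5,89,0,0,0,1, 0,-0.5,89,0,0,0,0.75]'; python3 -m pendant '[0,0,0,0,0,0,0.5, 0,0,0,0,0,0,0.3, 0,0,0,0,0,0,0.3, 0,0,0,0,0,0,0.3, 0,0,0,0,0,0,0.3, 0,0,0,0,0,0,0.3]'
```

```text
time: 21.28
ee_pos: [440.2, -363.7, 62.7]
tool_rot: [179.9, 0.1, 90.0]
ft_force: [0.5, 0.2, 0.3]
grip_width: 80.0
grip_force: 0.0
time: 22.02
ee_pos: [439.8, -363.4, 61.9]
tool_rot: [-180.0, -0.0, 90.0]
ft_force: [-2.0, 0.3, 1.5]
grip_width: 47.3
grip_force: 29.9
```

```bash
python3 -m pendant '[0,0,-10,0,0,0,0.3, 0,0,-40,0,0,0,0.3, 0,0,-90,0,0,0,0.3, 0,0,-140,0,0,0,0.3, 0,0,-190,0,0,0,0.3, 0,0,-230,0,0,0,0.3, 0,0,-250,0,0,0,0.3, 0,0,-250,0,0,0,0.3]'; python3 -c "
from h import *
row(506.7,-75.5,300)"
```

```text
time: 23.02
ee_pos: [440.1, -363.5, 313.0]
tool_rot: [179.9, 0.1, 90.0]
ft_force: [0.5, 0.4, -4.7]
grip_width: 47.2
grip_force: 29.9
row [288.   66.6  12.6] [0.09 0.1  0.01]
```

```bash
python3 -m pendant '[35,8,0,0,0,0,0.3, 80,18,0,0,0,0,0.3, 130,30,0,0,0,0,0.3, 180,42,0,0,0,0,0.3, 230,53,0,0,0,0,0.3, 265,61,0,0,0,0,0.3, 288,66.5,0,0,0,0,0.3, 288,66.5,10,0,0,0,0.3, 288,66.5,15,0,0,0,0.3, 288,66.5,15,0,0,0,0.3]'
python3 - <<'E'
from h import *
for n in("side","scene"):
    c=ctrl.capture(n); i=c["color"]; cv2.imwrite(f"pics/{n}1.png",cv2.resize(i[100:260,180:340],None,fx=3.5,fy=3.5))
s=ctrl.observe();print(s["ee_pos"],s["tool_rot"],s["ft_force"])
E
```

```text
time: 24.28
ee_pos: [506.1, -76.2, 295.9]
tool_rot: [-179.9, -0.0, 89.9]
ft_force: [0.1, 0.5, -4.0]
grip_width: 46.9
grip_force: 29.9
[506.35082863 -76.09005212 296.78049387] [-1.79989477e+02 -5.24721092e-04  8.99414634e+01] [ 0.10941498  0.09913361 -3.34608804]
```

View pics/side1.png

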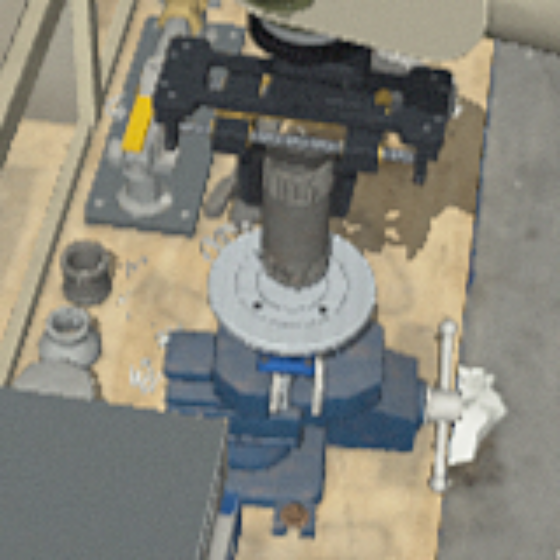

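View pics/scene1.png

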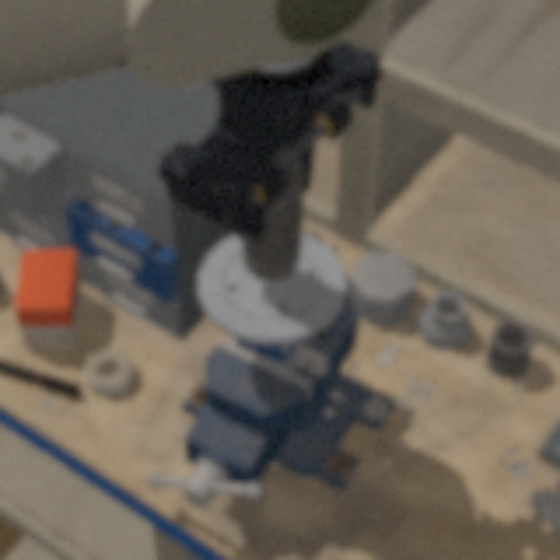

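Both crops show the pipe upright and hanging above the middle of the plate: side crop at (297,285), scene crop at (272,275). Now I lower it.

```bash
python3 -m pendant '[0,0,10,0,0,0,0.3, 0,0,16,0,0,0,0.3, 0,0,19,0,0,0,0.3, 0,0,20,0,0,0,0.3, 0,0,20,0,0,0,0.3]'; (python3 -m pendant '[0,0,0.5,0,0,0,0.3, 0,0,0.8,0,0,0,0.3, 0,0,0.8,0,0,0,0.3]';python3 -m pendant '[0,0,0.4,0,0,0,0.3, 0,0,0.4,0,0,0,0.3]') | grep -E "ee_pos|ft"
```

```text
time: 25.0
ee_pos: [506.5, -75.4, 277.0]
tool_rot: [180.0, 0.0, 90.0]
ft_force: [0.8, -0.2, -4.0]
grip_width: 46.7
grip_force: 29.9
ee_pos: [506.4, -75.4, 276.1]
ft_force: [-0.5, -0.3, -3.7]
ee_pos: [506.4, -75.4, 275.6]
ft_force: [0.2, -0.2, -5.0]
```

```bash
(python3 -m pendant '[0,0,0.4,0,0,0,0.3, 0,0,0.4,0,0,0,0.3]') | grep -E "ee_pos|ft"
```

```text
ee_pos: [506.4, -75.4, 275.2]
ft_force: [0.3, 0.1, -4.5]
```

```bash
(python3 -m pendant '[0,0,0.4,0,0,0,0.3, 0,0,0.4,0,0,0,0.3]') | grep -E "ee_pos|ft"
```

```text
ee_pos: [506.4, -75.5, 274.8]
ft_force: [-0.4, -0.4, -5.1]
```

```bash
(python3 -m pendant '[0,0,0.4,0,0,0,0.3, 0,0,0.4,0,0,0,0.3]') | grep -E "ee_pos|ft"
```

```text
ee_pos: [506.5, -75.4, 274.4]
ft_force: [-0.4, 0.7, -4.8]
```

```bash
(python3 -m pendant '[0,0,0.4,0,0,0,0.3, 0,0,0.4,0,0,0,0.3]') | grep -E "ee_pos|ft"
```

```text
ee_pos: [506.4, -75.4, 274.0]
ft_force: [0.1, -1.1, -5.4]
```

```bash
(python3 -m pendant '[0,0,0.3,0,0,0,0.3, 0,0,0.3,0,0,0,0.3]') | grep -E "ee_pos|ft"
```

```text
ee_pos: [506.5, -75.4, 273.7]
ft_force: [0.3, -0.0, -4.1]
```

```bash
(python3 -m pendant '[0,0,0.3,0,0,0,0.3, 0,0,0.3,0,0,0,0.3]') | grep -E "ee_pos|ft"
```

```text
ee_pos: [506.5, -75.4, 273.5]
ft_force: [0.0, 0.6, -4.1]
```

```bash
(python3 -m pendant '[0,0,0.3,0,0,0,0.3, 0,0,0.3,0,0,0,0.3]') | grep -E "ee_pos|ft"
```

```text
ee_pos: [506.5, -75.4, 273.3]
ft_force: [0.1, -0.1, -2.8]
```

```bash
(python3 -m pendant '[0,0,0.3,0,0,0,0.3, 0,0,0.3,0,0,0,0.3]') | grep -E "ee_pos|ft"
```

```text
ee_pos: [506.5, -75.5, 273.2]
ft_force: [-0.5, -0.3, -0.6]
```

```bash
python3 -m pendant '[0,0,0,0,0,0,0.54, 0,0,0,0,0,0,0.56, 0,0,0,0,0,0,0.6, 0,0,0,0,0,0,0.7, 0,0,0,0,0,0,0.85, 0,0,0,0,0,0,0.85, 0,0,0,0,0,0,0.85]'; python3 -c "
from h import *
c=ctrl.capture('wrist'); cv2.imwrite('pics/w2.png',c['color'])"
```

```text
time: 28.5
ee_pos: [506.5, -75.5, 272.9]
tool_rot: [180.0, 0.0, 90.0]
ft_force: [0.8, 0.1, 0.1]
grip_width: 74.7
grip_force: 0.0
```

View pics/w2.png

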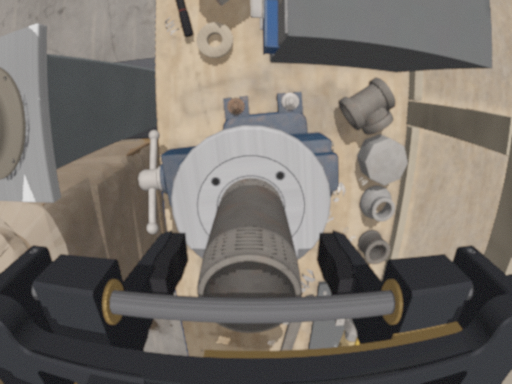

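The pipe stands in the middle of the plate at about (250,190), with both fingers clear of it. I'll go straight up and check the result.

```bash
python3 -m pendant '[0,0,-8,0,0,0,0.85, 0,0,-25,0,0,0,0.85, 0,0,-55,0,0,0,0.85, 0,0,-90,0,0,0,0.85, 0,0,-130,0,0,0,0.85, -50,-60,-140,0,0,0,0.85, -90,-100,-140,0,0,0,0.85, -90,-150,-140,0,0,0,0.85, -90,-180,-140,0,0,0,0.85, -90,-180,-140,0,0,0,0.85]'
python3 - <<'E'
from h import *
from scipy.optimize import least_squares
for n in("side","scene"):
    c=ctrl.capture(n); P=pts(c); w=P.reshape(-1,3); cv2.imwrite(f"pics/{n}2.png",cv2.resize(c["color"][80:280,160:360],None,fx=2.8,fy=2.8))
    s=w[(np.hypot(w[:,0]-506.5,w[:,1]+75.5)<45)&(w[:,2]>222)&(w[:,2]<312)]
    if len(s)<40: print(n,len(s)); continue
    f=least_squares(lambda a:np.hypot(s[:,0]-a[0]-a[2]*(s[:,2]-265),s[:,1]-a[1]-a[3]*(s[:,2]-265))-24,[506,-75,0,0],loss="soft_l1")
    print(n,len(s),f.x.round(3),s[:,2].max())
E
```

```text
time: 29.8
ee_pos: [325.4, -165.5, 414.0]
tool_rot: [179.9, 0.1, 89.9]
ft_force: [-0.6, 1.4, -0.4]
grip_width: 75.2
grip_force: 0.0
side 603 [ 5.06648e+02 -7.37330e+01 -7.00000e-03  2.70000e-02] 311.98937635679965
scene 141 [ 5.08287e+02 -7.48160e+01 -2.30000e-02  2.00000e-03] 309.83023347933306
```

View pics/side2.png

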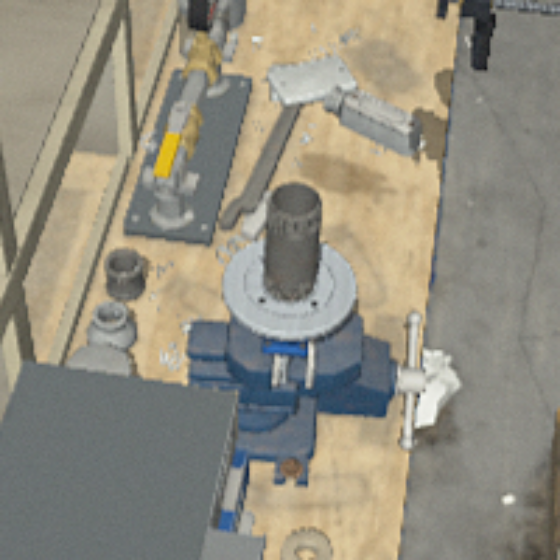

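The pipe stands centred at about (293,235) in the crop. The two tilt fits disagree, so I check the method's bias on the first pictures, where the pipe was plumb and the plate tilt is known from probing.

Run:
```python
from h import *
from scipy.optimize import least_squares
def pipe(w,x,y,z):
    s=w[(np.hypot(w[:,0]-x,w[:,1]-y)<45)&(w[:,2]>z+11)&(w[:,2]<z+101)]
    return least_squares(lambda a:np.hypot(s[:,0]-a[0]-a[2]*(s[:,2]-z-54),s[:,1]-a[1]-a[3]*(s[:,2]-z-54))-24,[x,y,0,0],loss="soft_l1").x.round(3)
def plate(w):
    r=np.hypot(w[:,0]-506.5,w[:,1]+75.5); q=w[(r<60)&(r>29)&(abs(w[:,2]-211.5)<7)]
    f=least_squares(lambda a:q[:,2]-a[0]-a[1]*(q[:,0]-506.5)-a[2]*(q[:,1]+75.5),[211,0,0],loss="soft_l1",f_scale=.5).x
    return f[0].round(2),np.degrees(f[1:]).round(2),len(q)
for n in("side","scene"):
    a=np.load(n+"0.npy").reshape(-1,3); b=pts(ctrl.capture(n)).reshape(-1,3)
    print(n,pipe(a,440,-363,0),pipe(b,506.5,-75,211.3),plate(a),plate(b))
```

```text
side [ 4.39473e+02 -3.62315e+02  0.00000e+00  4.50000e-02] [ 5.06612e+02 -7.37930e+01 -1.10000e-02  2.80000e-02] (np.float64(212.1), array([ 1.25, -0.85]), 1008) (np.float64(212.13), array([ 0.02, -0.06]), 820)
scene [ 4.40732e+02 -3.63368e+02 -3.50000e-02 -9.00000e-03] [ 5.08711e+02 -7.48270e+01 -7.00000e-03  4.00000e-03] (np.float64(211.57), array([ 1.58, -0.9 ]), 798) (np.float64(211.61), array([ 0.31, -0.03]), 523)
```

The plate fits level within about 0.2°, and the pipe-tilt fit was just as biased on the plumb pipe. Handing in.

```bash
python3 -c "
from bench import ctrl
print(ctrl.finish_job())"
```

```text
the job is handed in; nothing more can be done
None
```

The job is handed in at about 30 s: the plate measures level to about 0.2°, the pipe stands free within about 2 mm of its middle, and wrist readings peaked at about 18 N pressing the plate and about 4 N setting the pipe down. No verdict was returned, and I couldn't measure the pipe's plumb directly because the camera fit was too biased.

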